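Wedge the sprung catch and take out the vacuum cell

TASK

The steel vacuum cell is locked in its cradle by a sprung sliding catch. Wedge the catch back with the thicker of the two aluminium spacer blocks, standing it upright between the catch's tab and the bridge so that the catch stays back by itself; then lift the cell out and set it down gently, upright and flat inside the black tray. Leave the block wedged in place and the other things on the bench undisturbed.

Things in the scene. Friction and masses are not known exactly. Their poses are not given: they have to be found in the camera images.
- cradle: Fixed cradle on an aluminium base, 110 x 300 x 10 mm. Origin on the bench; z up, +y is the way the catch retracts, x across. In this frame (mm): nest for the cell at y -60, floor z 10, low rails to z 18; bridge y 45 to 60; catch tab from y 66; spring post y 120 to 130, x -25 to 25, top z 55, and a spring tube behind it to y 174.
- bridge (a point): Fixed: centre of the top of the dark steel bridge that crosses over the catch bar, 60 mm above the bench. Crossbar 15 mm along y (cradle y 45 to 60), x -37 to 37, z 40 to 60; legs at its ends down to the base. Axes as the cradle.
- slot (a point): Fixed point, cradle (0, 75, 36) mm: on the top of the catch bar, 15 mm beyond the bridge's +y face; the middle of the underside of the thick block when wedged. The block goes in by pressing it sideways (+y) against the tab above the bridge until it is past the bridge (catch beyond 0.024), then lowering it behind the bridge onto the bar.
- catch (a joint): Travel (m) of the sprung steel catch along the cradle's +y: 0 closed, 0.036 end stop. Spring 6 N closed, plus 1.5 N per 10 mm; it shuts if let go. Its bar (32 mm wide, z 24 to 36 mm) runs under the bridge; closed, its nose is 12 mm over the cell's foot plate, clear beyond 0.014. With the 30 mm block between bridge and tab it rests at about 0.024, pinching the block.
- tab (a point): On the catch's upright tab (32 mm wide, 12 mm thick, from the bar up to z 110 mm): middle of its bridge-side face, the one to push, 10 mm below its top. Moves with the catch; at cradle y 66 mm when closed, only 6 mm from the bridge. Axes as the cradle.
- thick_block_center (a point): Centre of the thick aluminium spacer block, loose, standing on the bench: 52 mm (its x) x 30 mm (its y) x 80 mm tall (z), with two dark screw holes on each broad face, 0.32 kg. This is the prop.
- thin_block_center (a point): Centre of the thin spacer block, a bystander: same shape, 52 mm (x) x 16 mm (y) x 80 mm tall; too thin to free the cell.
- cell_center (a point): Centre (46 mm above its underside) of the loose stainless vacuum cell, 0.5 to 0.7 kg: foot plate 70 (x) x 100 (y) x 12 mm, on it a box 50 (x) x 70 (y) mm to 82 mm above the underside, then a round flange, radius 24, to 92 mm. A port sticks out 14 mm from its -y face. In the nest its axes are the cradle's, its underside 10 mm above the bench. Grip the box across x.
- nest (a point): Fixed point in the cradle: the middle of the nest floor, where the middle of the cell's underside rests at first.
- tray_in (a point): Centre of the inner floor of the fixed shallow black tray, 3 mm above the bench; inside 126 (x) x 156 mm (y), rim 14 mm above the bench. Axes along its sides.
- post: Bystander: steel optics post, 20 mm thick, 80 mm tall on a round foot of 40 mm, standing near the robot; origin under its foot.
- jar: Bystander: amber jar, 52 mm across, 75 mm tall, beyond the cradle and tray; origin under its base.
- wash_bottle: Bystander: white bottle, 64 mm across, 160 mm tall, beyond the cradle and tray; origin under its base.
- driver: Bystander: screwdriver lying beyond the cradle and tray, about 200 mm long; origin on its underside.
Not all that is in view belongs to the job. Of the things like the part that bears cell_center, leave any that is red; of the rest the smaller one is meant.

How it is judged:
On the way:
1. the thick block stands wedged between bridge and tab and holds the catch back by itself, with the robot off both and the cell still in its nest (value of joint catch above 0.019 m and x of thick_block_center in the frame of cradle between -0.025 and 0.025 m and y of thick_block_center in the frame of cradle between 0.062 and 0.09 m and z of thick_block_center in the frame of cradle between 0.06 and 0.094 m and contact force between each of the fingers, the arm and thick_block below 0.3 N and contact force between each of the fingers, the arm and catch below 0.3 N and angle between thick_block_center's own z axis and vertical below 0.2 rad and distance between cell_center and nest below 0.056 m), for 0.3 s.
At the end, for the whole second after the job is handed in: Cell flat on the tray floor (within 0.1 rad and 6 mm), centre within 55 mm of the tray's, still; thick block still wedged upright (0.2 rad) between bridge and tab, underside 6 mm or more below the bridge's top, within 25 mm of the slot across and 13 mm along; catch back over 19 mm (value of joint catch above 0.019 m and x of thick_block_center in the frame of cradle between -0.025 and 0.025 m and y of thick_block_center in the frame of cradle between 0.062 and 0.09 m and z of thick_block_center in the frame of cradle between 0.06 and 0.094 m and angle between thick_block_center's own z axis and vertical below 0.2 rad and horizontal distance between cell_center and tray_in below 0.055 m and angle between cell_center's own z axis and vertical below 0.1 rad and z of cell_center in the frame of tray_in between 0.04 and 0.052 m and linear speed of each of cell, thick_block below 0.02 m/s); the robot touches nothing.
It fails at once if the cell is pulled up while the catch is still over its foot (value of joint catch below 0.01 m and z of cell_center in the frame of nest above 0.062 m).
It fails at once if the cell is dropped or thrown (moves faster than 0.5 m/s out of the fingers) (linear speed of cell above 0.5 m/s and contact force between the fingers and cell below 0.1 N).
It fails at once if the cell is tipped by more than 0.6 rad (angle between cell_center's own z axis and vertical above 0.6 rad).
It fails at once if a bystander (thin block, post, jar, bottle, screwdriver) is moved by more than 30 mm (distance of any of thin_block_center, post, jar, wash_bottle, driver from where it was at the start of the episode above 0.03 m).
It also fails if it takes over 58 s, if anything falls off the work surface, if the arm or the gripper's body presses on something with over 40 N, if the wrist force passes 120 N, or if a joint passes its speed limit or range.

ROBOT

A 6-joint arm with a two-finger parallel gripper is mounted at the origin on the work surface. World frame = base frame: x ahead of the robot, y to its left, z up, the work surface at z = 0. Lengths are in m, angles in rad, forces in N, time in s.
With the tool pointing down it reaches from about 0.375 to 0.9 m from the base axis. Payload 3.1 kg.
Tool frame: the origin (TCP) lies on the centre line of the jaws, within the pads' length; the fingertips stand 8 mm ahead of it and the grasp point (between the pads) lies 11 mm behind it; x points along the fingers, y is the direction in which the jaws open and shut, and the axes are right-handed (so a half turn about x gives the same grasp; the last joint's range is limited). The gripper opens to 87 mm and grips with 3 to 60 N. Pads are 19 mm wide; open, the fingers measure 117 mm over their backs; the gripper's body (75 mm by 190 mm) begins 51 mm behind the grasp point.
Start: joints at [-1.355, 0.527, 1.433, -0, 1.181, -0.178], TCP at [0.24, -0.577, 0.208] pointing down, gripper open.
Joint ranges: [-3.08, 3.08], [-0.75, 2.2], [0.22, 2.44], [-1.43, 4.57], [0, 2.65], [-2.85, 2.85]. Speed limits (rad/s): [2.79, 2.79, 3.14, 3.14, 3.14, 3.14].

INTERFACE

Orientations are given as a rotation vector (axis times angle).
In Python, from rig import bot gives the robot as it stands. The module is installed in compiled form; this text tells all that it offers.
- The arm moves only by the tool carry_out, never from a script. Its argument "series" is a list of rows, each a list of 7 numbers: the turn, a rotation vector about the tool's x, y, z in rad, then the shift along the tool's x, y, z in mm, then the closure in counts, from 0 (fully open) to 255 (shut). In form: [[ax, ay, az, x, y, z, grip], ...]. A call has 1 to 10 rows; each row is the pose to reach, as a shift and turn from the pose commanded when the call began, along the tool's axes at that moment; what a row does not reach only later rows make up. A row lasts 1/12 s, in which the tool goes at most 41.7 mm and 7.16 degrees, less where a joint would pass 70% of its speed; a pose out of reach is approached as far as the arm can. A call with a gripper value outside its range is refused whole. The fingers move at their own pace and stop on an object; "newtons" is the grip in N (left out, the last holds). Time passes only in rows, so rows that repeat a pose let the fingers close. It gives the time, the measured TCP pose, the force and the opening at its end, in the units of the state.
- bot.observe(): the state, without advancing time (a new reading comes with each control period).
- bot.capture(name): name is "side" or "top"; returns the picture (384x512x3 uint8, red, green, blue); there is no depth.
- bot.camera_info(name): a dict with "fx", "fy", "cx", "cy" (pixels), "distortion" ([k1, k2, p1, p2, k3] as OpenCV has them; the pictures are not rectified), "T" (4x4, takes a point from camera to world coordinates). Camera axes: x right, y up, looking along -z (the intrinsics and any distortion apply to the point x, -y, -z); pixel columns grow to the right and rows downward; lengths in m; the calibration is good to about 2 mm. A picture is of the moment at which its call begins. camera_info takes no time and is no camera call.
- bot.hand_in(): hands the job in, once; it reports no verdict.
The state is a dict: "time": time; "qpos": joint angles; "qvel": joint speeds; "joint_torque": joint torques, N m; "tool_pos": TCP position; "tool_rot": TCP orientation; "contact_force": force on the tool from outside, world axes, zero at the start; "ft_torque": the same for the moment, N m; "opening": finger opening in m.
Only numpy, scipy, OpenCV 4.12 (cv2) and the standard library are available. Lean on these libraries where they do the work, as an engineer would, in place of code of your own. Each camera call takes 0.05 s, during which the arm holds its last target. There are 200 camera calls.

## Working session

There is one attempt and no reset: what is moved stays moved. The work goes in short steps, Python scripts to look and compute and a tool call to move; the robot and the scene stay as the last step left them, time stands still between calls to the robot, and variables do not carry over. Pictures are saved under pics/ and viewed, about 8 in all and at most 12, crops included, and the job is handed in when it is done.

Besides the shell and the picture viewer there is one more tool, called after "Request:" by a JSON object that holds its "method" and its "body", one argument or row to a line. carry_out: Moves the arm, as the interface text tells. Its arguments: {"type":"object","properties":{"series":{"type":"array"},"newtons":{"type":"number"}},"required":["series"]}

```bash
mkdir -p pics; cat > h.py <<'E'
import numpy as np, cv2
from rig import bot
from scipy.spatial.transform import Rotation as R
def ray(name,u,v):
    c=bot.camera_info(name);K=np.array([[c['fx'],0,c['cx']],[0,c['fy'],c['cy']],[0,0,1.]])
    p=cv2.undistortPoints(np.array([[[u,v]]],float),K,np.array(c['distortion'],float))[0,0]
    T=np.array(c['T']);d=T[:3,:3]@np.array([p[0],-p[1],-1]);return T[:3,3],d/np.linalg.norm(d)
def plane(name,u,v,z):
    o,d=ray(name,u,v);return o+d*(z-o[2])/d[2]
def proj(name,P):
    c=bot.camera_info(name);K=np.array([[c['fx'],0,c['cx']],[0,c['fy'],c['cy']],[0,0,1.]])
    T=np.array(c['T']);q=(np.atleast_2d(P)-T[:3,3])@T[:3,:3];q=q*[1,-1,-1]
    return cv2.projectPoints(q,np.zeros(3),np.zeros(3),K,np.array(c['distortion'],float))[0][:,0]
def tool(P=None):
    s=bot.observe();return np.array(s['tool_pos']),R.from_rotvec(s['tool_rot'])
def snap(name,f,crop=None,scale=1):
    im=bot.capture(name);cv2.imwrite('pics/raw_'+f,im[:,:,::-1])
    if crop: im=im[crop[1]:crop[3],crop[0]:crop[2]]
    cv2.imwrite('pics/'+f,cv2.resize(im[:,:,::-1],None,fx=scale,fy=scale,interpolation=cv2.INTER_CUBIC));return im
E
python3 - <<'E'
from h import *
snap('top','t0.png',None,1.5);snap('side','s0.png',None,1.5)
for n in('top','side'):print(bot.camera_info(n))
s=bot.observe();print(s);print(R.from_rotvec(s['tool_rot']).as_matrix().round(3))
E
```

```text
{'fx': 361.1954505131862, 'fy': 361.1954505131862, 'cx': 255.75305723379012, 'cy': 195.51756364569084, 'distortion': array([-0.02209364,  0.        ,  0.        ,  0.        ,  0.        ]), 'T': array([[ 0.01773112,  0.9927414 , -0.11895429,  0.49836438],
       [-0.99982232,  0.01684354, -0.00846281, -0.05338895],
       [-0.00639777,  0.11908321,  0.99286367,  0.96192486],
       [ 0.        ,  0.        ,  0.        ,  1.        ]])}
{'fx': 434.41246518221146, 'fy': 434.41246518221146, 'cx': 252.7361450073839, 'cy': 186.58764450598318, 'distortion': array([-0.10549958,  0.        ,  0.        ,  0.        ,  0.        ]), 'T': array([[-9.18957512e-01,  2.58671879e-01, -2.97667517e-01,
         2.72993726e-01],
       [-3.94356174e-01, -6.01727236e-01,  6.94555643e-01,
         6.90391297e-01],
       [ 5.47360839e-04,  7.55654148e-01,  6.54970616e-01,
         8.01432916e-01],
       [ 0.00000000e+00,  0.00000000e+00,  0.00000000e+00,
         1.00000000e+00]])}
{'time': 0.1, 'qpos': array([-1.35449419e+00,  5.28380438e-01,  1.43375640e+00, -1.53205196e-05,
        1.18141022e+00, -1.78486014e-01]), 'qvel': array([-0.00097762, -0.00281567, -0.00366867,  0.00071614,  0.00051914,
       -0.00079906]), 'joint_torque': array([-5.09291967e-04, -4.40985990e+01, -1.77150911e+01,  6.35419716e-02,
        5.34171530e-02, -5.64741504e-05]), 'tool_pos': array([ 0.24026531, -0.57623458,  0.20737073]), 'tool_rot': array([ 2.00546949,  0.40310532, -2.00557404]), 'contact_force': array([ 0.11180586, -0.00103269,  0.57541632]), 'ft_torque': array([-0.00955873,  0.00648081, -0.01500819]), 'opening': 0.08687825887770995}
[[-0.     0.385 -0.923]
 [ 0.002 -0.923 -0.385]
 [-1.    -0.002 -0.   ]]
```

View pics/t0.png

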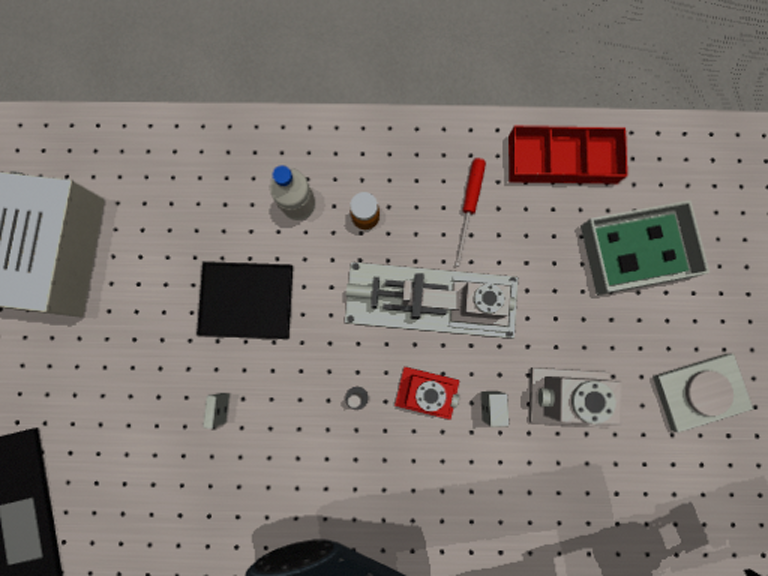

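View pics/s0.png

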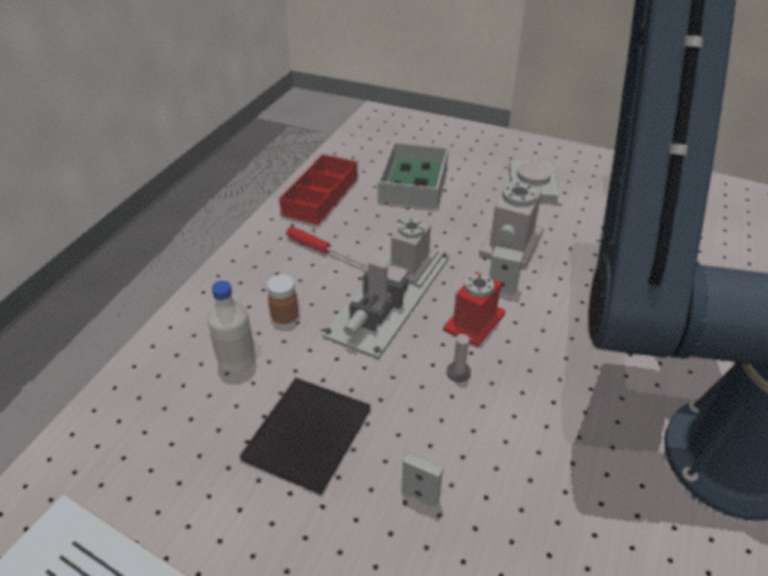

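The top view (1.5x) shows the cradle around (430,298) with the catch retracting to the left (world +y) and the cell at (489,297). The tray is at (245,300), the blocks at (216,411) and (495,408), and the red decoy at (428,394). A bigger cell stands at (585,398). Next I zoom in for measuring.

```bash
python3 - <<'E'
import cv2
t=cv2.imread('pics/raw_t0.png');s=cv2.imread('pics/raw_s0.png')
def g(im,x0,y0,x1,y1,f):return cv2.resize(im[y0:y1,x0:x1],None,fx=f,fy=f,interpolation=cv2.INTER_CUBIC)
a=g(t,220,165,355,235,5.5);b=g(t,310,235,350,295,4);c=g(t,125,250,165,290,4)
d=g(s,290,150,360,210,4)
e=g(s,260,295,305,345,4)
import numpy as np
can=np.zeros((600,800,3),np.uint8)
can[:a.shape[0],:a.shape[1]]=a
y=a.shape[0];x=0
can=np.zeros((y+240,800,3),np.uint8)
can[:y,:a.shape[1]]=a
for q in (b,c,d,e):
    q=q[:210];can[y:y+q.shape[0],x:x+q.shape[1]]=q;x+=q.shape[1]+5;print(x)
cv2.imwrite('pics/z1.png',can[:600]);print(can.shape,y)
E
```

```text
165
330
615
800
(625, 800, 3) 385
```

View pics/z1.png

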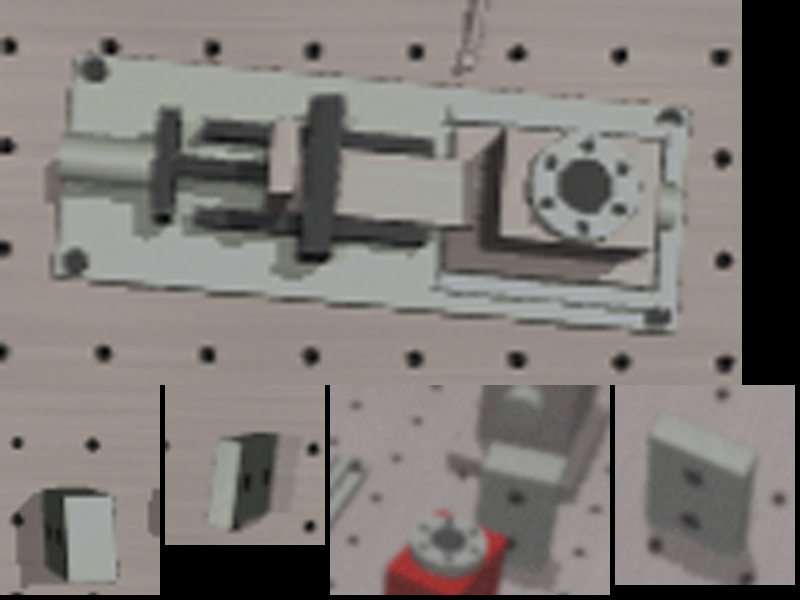

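```bash
python3 - <<'E'
from h import *
A=lambda p:(220+p[0]/5.5,165+p[1]/5.5)
B=lambda p:(310+p[0]/4,235+(p[1]-385)/4)
C=lambda p:(125+(p[0]-165)/4,250+(p[1]-385)/4)
def quad(n,pts,z):
    P=np.array([plane('top',*p,z) for p in pts])*1000
    r=cv2.minAreaRect(P[:,:2].astype(np.float32))
    e=np.diff(np.vstack([P,P[:1]]),axis=0)[:,:2]
    print(n,'c',P.mean(0).round(1),'sides',np.linalg.norm(e,axis=1).round(1),'ang',np.degrees(np.arctan2(e[:,1],e[:,0])).round(1))
quad('base',[A(p) for p in[(75,55),(690,107),(678,330),(53,278)]],.010)
quad('bridge',[A(p) for p in[(312,96),(344,96),(330,258),(298,255)]],.060)
quad('thick',[B(p) for p in[(67,496),(112,494),(117,581),(70,582)]],.080)
quad('thin',[C(p) for p in[(218,437),(242,440),(232,530),(208,525)]],.080)
print('flange',plane('top',*A((585,187)),.102)*1000)
im=cv2.imread('pics/raw_t0.png');m=(im.max(2)<45).astype(np.uint8);m[:170]=0;m[230:]=0;m[:,:120]=0;m[:,200:]=0
c=max(cv2.findContours(m,0,2)[0],key=cv2.contourArea);bx=cv2.boxPoints(cv2.minAreaRect(c));print(bx.round(1))
quad('tray',bx,.012)
# side: check thick / thin top corners
D=lambda p:(290+(p[0]-330)/4,150+(p[1]-385)/4)
E=lambda p:(260+(p[0]-615)/4,295+(p[1]-385)/4)
for n,f,q in(('thick',D,[(488,443),(567,456),(558,484),(478,467)]),('thin',E,[(663,414),(757,455),(750,475),(648,433)])):
    P=np.array([plane('side',*f(p),.08) for p in q])*1000;print(n,'side',P.mean(0).round(1),np.linalg.norm(np.diff(P,axis=0),axis=1).round(1))
E
```

```text
base c [ 602.3 -130.7   10. ] sides [299.2 108.1 300.  108.9] ang [-93.9 176.3  86.2  -4.1]
bridge c [ 603.7 -102.6   60. ] sides [14.7 74.8 14.6 73.5] ang [-89.  175.6  85.6  -4.4]
thick c [ 419.3 -234.2   80. ] sides [27.1 51.4 28.1 50.7] ang [ -86.6 -177.1   92.1    1.8]
thin c [407.8 229.6  80. ] sides [14.8 53.5 14.9 52.3] ang [-95.8 176.5  79.9  -3.6]
flange [ 595.86340777 -215.23838231  102.        ]
[[130.9 223.2]
 [132.8 174. ]
 [194.5 176.4]
 [192.6 225.6]]
tray c [597.  201.6  12. ] sides [131.6 166.1 131.  163.4] ang [  1.2 -91.3 180.   88.9]
thick side [ 419.1 -229.3   80. ] [53.4 31.6 53.7]
thin side [406.  235.4  80. ] [50.1 11.7 53.3]
```

```bash
cat >> h.py <<'E'
def go(x,y,z,yaw):
    """shift/turn to bring TCP to x,y,z (mm) pointing down with tool y at yaw (deg) in world"""
    p,r=tool();a=np.radians(yaw);ty=np.array([np.cos(a),np.sin(a),0]);tx=np.array([0,0,-1.])
    G=R.from_matrix(np.c_[tx,ty,np.cross(tx,ty)])
    print('turn',(r.inv()*G).as_rotvec().round(4),'shift',r.inv().apply(np.array([x,y,z])-p*1000).round(1),'at',(p*1000).round(1))
E
python3 -c "
from h import *
go(419.3,-231.5,190,2.5)"
```

```text
turn [-1.2196 -0.0015  0.0015] shift [  18.  -249.3 -297.8] at [ 240.3 -576.2  207.4]
```

Request:
{"method": "carry_out", "body": {
  "series": [
    [-1.22,0,0,18,-249.3,-297.8,0],
    [-1.22,0,0,18,-249.3,-297.8,0],
    [-1.22,0,0,18,-249.3,-297.8,0],
    [-1.22,0,0,18,-249.3,-297.8,0],
    [-1.22,0,0,18,-249.3,-297.8,0],
    [-1.22,0,0,18,-249.3,-297.8,0],
    [-1.22,0,0,18,-249.3,-297.8,0],
    [-1.22,0,0,18,-249.3,-297.8,0],
    [-1.22,0,0,18,-249.3,-297.8,0],
    [-1.22,0,0,18,-249.3,-297.8,0]
  ]
}}

```text
time: 0.93
tool_pos: [0.4198, -0.2267, 0.1896]
tool_rot: [1.172, 1.238, -1.169]
contact_force: [0.2, -0.0, -0.3]
opening: 0.0868
```

Request:
{"method": "carry_out", "body": {
  "series": [
    [0,0,0,0,0,0,0],
    [0,0,0,0,0,0,0]
  ]
}}

```text
time: 1.1
tool_pos: [0.4196, -0.2315, 0.1901]
tool_rot: [1.176, 1.23, -1.177]
contact_force: [-0.7, 0.0, -0.0]
opening: 0.087
```

```bash
python3 -c "
from h import *
go(419.3,-231.5,37,2.5)
snap('side','s1.png',(230,60,430,240),4);snap('top','t1.png')"
```

```text
turn [0.0012 0.0002 0.0005] shift [ 1.531e+02 -2.000e-01 -1.000e-01] at [ 419.6 -231.5  190.1]
```

View pics/s1.png

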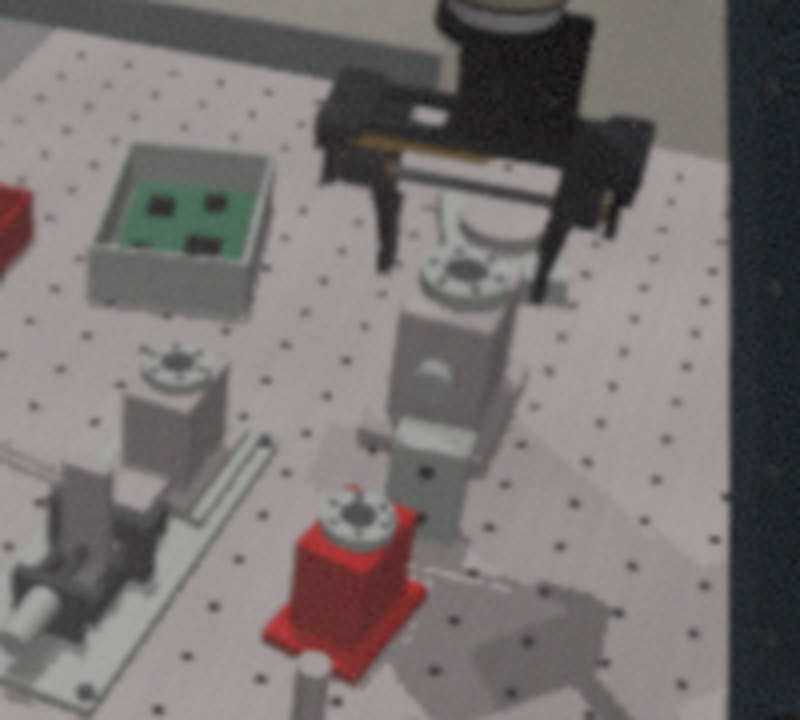

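The side view shows the jaws above the thick block (picture (435,480)) with the fingers opening along world x. The gripper body is wide along the jaw direction, so it clears the neighbours.

Request:
{"method": "carry_out", "body": {
  "series": [
    [0,0,0,40,0,0,0],
    [0,0,0,80,0,0,0],
    [0,0,0,110,0,0,0],
    [0,0,0,130,0,0,0],
    [0,0,0,145,0,0,0],
    [0,0,0,153,0,0,0],
    [0,0,0,153,0,0,0]
  ],
  "newtons": 60
}}

```text
time: 1.78
tool_pos: [0.4183, -0.233, 0.0357]
tool_rot: [1.179, 1.231, -1.18]
contact_force: [0.4, -0.5, -0.4]
opening: 0.0869
```

```bash
python3 -c "
from h import *
print(proj('side',[[.4196,-.2315,.182]]),'tips picked 345.5 131.8')
im=bot.capture('top');cv2.imwrite('pics/t2.png',cv2.resize(im[220:310,270:400,::-1],None,fx=6,fy=6,interpolation=cv2.INTER_CUBIC))
go(419.3,-231.5,37,2.5)"
```

```text
[[343.27983965 137.22303363]] tips picked 345.5 131.8
turn [-0.0021 -0.0007  0.0009] shift [-0.3  0.5 -1.7] at [ 418.9 -233.2   36.7]
```

View pics/t2.png

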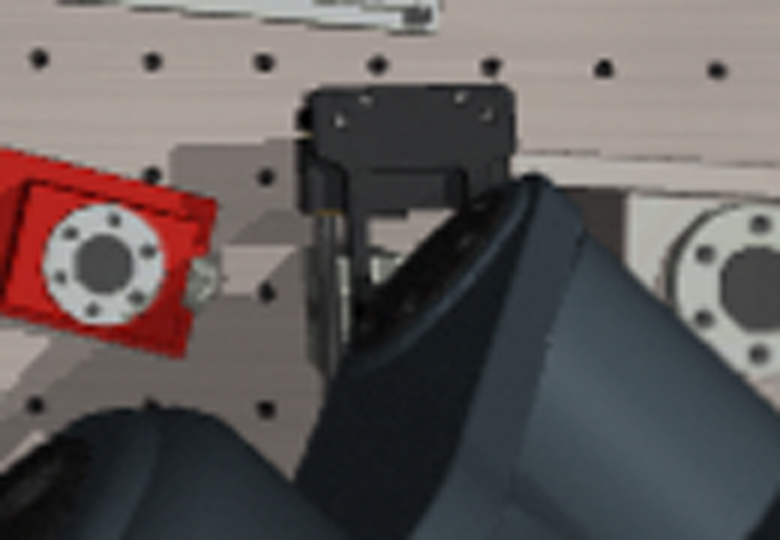

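The block's top is visible between the fingers in the top view, at (385,265), with nothing touching. I close on it now.

Request:
{"method": "carry_out", "body": {
  "series": [
    [0,0,0,0,0,-1.7,0],
    [0,0,0,0,0,-1.7,255],
    [0,0,0,0,0,-1.7,255],
    [0,0,0,0,0,-1.7,255],
    [0,0,0,0,0,-1.7,255],
    [0,0,0,0,0,-1.7,255],
    [0,0,0,0,0,-1.7,255],
    [0,0,0,0,0,-1.7,255],
    [0,0,0,0,0,-1.7,255]
  ],
  "newtons": 60
}}

```text
time: 2.58
tool_pos: [0.4198, -0.2308, 0.0375]
tool_rot: [1.177, 1.228, -1.176]
contact_force: [1.5, 0.3, 2.3]
opening: 0.0515
```

Request:
{"method": "carry_out", "body": {
  "series": [
    [0,0,0,-20,0,0,255],
    [0,0,0,-60,0,0,255],
    [0,0,0,-100,0,0,255],
    [0,0,0,-140,0,0,255],
    [0,0,0,-150,0,0,255],
    [0,0,0,-150,0,0,255]
  ]
}}

```text
time: 3.08
tool_pos: [0.4208, -0.2318, 0.1902]
tool_rot: [1.175, 1.222, -1.175]
contact_force: [-0.2, 0.4, -3.1]
opening: 0.0514
```

```bash
python3 -c "
from h import *
print(bot.observe()['contact_force'],bot.observe()['opening'])
go(603.3,-110.1,170,-4)"
```

```text
[-0.21047634  0.35670111 -3.05997098] 0.05141316425386856
turn [ 0.1141  0.0048 -0.0052] shift [  20.6  187.6 -113.6] at [ 420.8 -231.8  190.2]
```

Request:
{"method": "carry_out", "body": {
  "series": [
    [0.114,0,0,0,30,-18,255],
    [0.114,0,0,5,66,-40,255],
    [0.114,0,0,10,100,-60,255],
    [0.114,0,0,15,132,-80,255],
    [0.114,0,0,20,163,-99,255],
    [0.114,0,0,20,180,-109,255],
    [0.114,0,0,20,187.6,-113.6,255],
    [0.114,0,0,20,187.6,-113.6,255],
    [0.114,0,0,20,187.6,-113.6,255]
  ]
}}

```text
time: 3.83
tool_pos: [0.5998, -0.1086, 0.1653]
tool_rot: [1.258, 1.18, -1.263]
contact_force: [-0.5, -0.5, -3.3]
opening: 0.0514
```

```bash
python3 -c "
from h import *
go(603.3,-110.1,106,-4)
im=snap('side','s2.png',(170,80,350,230),4.4);snap('top','t3.png')"
```

```text
turn [ 0.0005 -0.0005  0.0049] shift [59.3  3.9  1.3] at [ 599.8 -108.6  165.3]
```

View pics/s2.png

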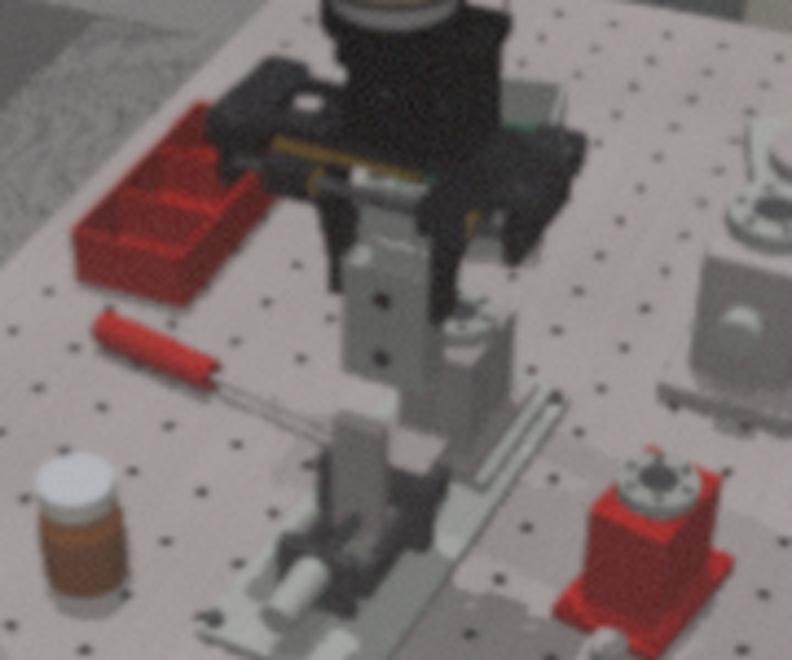

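The side view shows the block held upright just above the tab, its front lower edge from (342,378) to (435,395). The tab's top is at about (365,400).

```bash
python3 -c "
from h import *
O=np.array([600.2,-155.0]);a=np.radians(-4)
M=np.array([[np.cos(a),np.sin(a)],[-np.sin(a),np.cos(a)]])
def cr(p): return (M@(np.array(p[:2])*1000-O)).round(1)
A=lambda p:(170+p[0]/4.4,80+p[1]/4.4)
for p in [(342,378),(435,395)]: print('block low front',cr(plane('side',*A(p),.128)))
for p in [(345,258),(437,280)]: print('block top front',cr(plane('side',*A(p),.208)))
# expected pix for tab top corners in cradle y 66..78, x +-16 z110
for x,y in[(-16,66),(16,66),(-16,78),(16,78)]:
    w=M.T@np.array([x,y])+O; q=proj('side',[[w[0]/1e3,w[1]/1e3,.11]])[0]; print(x,y,((q-[170,80])*4.4).round(0))
print('tcp',cr(tool()[0]))
"
```

```text
block low front [17.1 64.9]
block low front [-36.7  54.6]
block top front [16.9 60.5]
block top front [-36.5  56.2]
-16 66 [393. 420.]
16 66 [343. 404.]
-16 78 [383. 432.]
16 78 [333. 416.]
tcp [-3.7 45.4]
```

Request:
{"method": "carry_out", "body": {
  "series": [
    [0,0,0,20,6,1,255],
    [0,0,0,38,6,1,255],
    [0,0,0,50,6,1,255],
    [0,0,0,58,6,1,255],
    [0,0,0,58,6,1,255],
    [0,0,0,58,6,1,255]
  ]
}}

```text
time: 4.43
tool_pos: [0.6072, -0.1106, 0.1092]
tool_rot: [1.261, 1.176, -1.262]
contact_force: [0.0, 0.9, -2.6]
opening: 0.0517
```

```bash
cat >> h.py <<'E'
O=np.array([600.2,-155.0]);_a=np.radians(-4)
M=np.array([[np.cos(_a),np.sin(_a)],[-np.sin(_a),np.cos(_a)]])
def cr(p): return (M@(np.array(p[:2])*1000-O)).round(1)
def st():
    s=bot.observe();print('t',round(s['time'],2),'cradle',cr(s['tool_pos']),'z',round(s['tool_pos'][2]*1e3,1),'F',M@s['contact_force'][:2],s['contact_force'][2].round(1),'open',s['opening'],R.from_rotvec(s['tool_rot']).as_matrix().round(3).tolist())
E
python3 -c "
from h import *
st()"
```

```text
t 4.43 cradle [ 3.8 44.8] z 109.2 F [-0.05171225  0.886917  ] -2.6 open 0.05169231183694008 [[-0.001, 0.998, -0.071], [0.0, -0.071, -0.998], [-1.0, -0.001, -0.0]]
```

Request:
{"method": "carry_out", "body": {
  "series": [
    [0,0,0,4,-1,-3,255],
    [0,0,0,4,-1,-6,255],
    [0,0,0,4,-1,-9,255],
    [0,0,0,4,-1,-12,255],
    [0,0,0,4,-1,-15,255],
    [0,0,0,4,-1,-15,255],
    [0,0,0,4,-1,-15,255]
  ]
}}

```text
time: 5.02
tool_pos: [0.6077, -0.0971, 0.1058]
tool_rot: [1.256, 1.173, -1.261]
contact_force: [-2.2, -6.9, -4.3]
opening: 0.0513
```

```bash
python3 -c "
from h import *
st()"
```

```text
t 5.02 cradle [ 3.5 58.3] z 105.8 F [-1.67948825 -7.01033547] -4.3 open 0.05132530326055564 [[0.0, 0.998, -0.068], [-0.004, -0.068, -0.998], [-1.0, 0.0, 0.004]]
```

Request:
{"method": "carry_out", "body": {
  "series": [
    [0,0,0,0,0,-4,255],
    [0,0,0,0,0,-8,255],
    [0,0,0,0,0,-12,255],
    [0,0,0,0,0,-16,255],
    [0,0,0,0,0,-20,255],
    [0,0,0,0,0,-22,255],
    [0,0,0,0,0,-22,255],
    [0,0,0,0,0,-22,255]
  ]
}}

```text
time: 5.68
tool_pos: [0.6093, -0.0765, 0.1059]
tool_rot: [1.254, 1.171, -1.262]
contact_force: [-2.4, -8.9, -3.0]
opening: 0.0516
```

```bash
python3 -c "
from h import *
st()
snap('side','s3.png',(200,90,310,240),4);snap('top','t4.png')"
```

```text
t 5.68 cradle [ 3.6 79. ] z 105.9 F [-1.78758343 -9.01525027] -3.0 open 0.05159425784409793 [[0.0, 0.998, -0.068], [-0.006, -0.068, -0.998], [-1.0, 0.001, 0.006]]
```

View pics/s3.png

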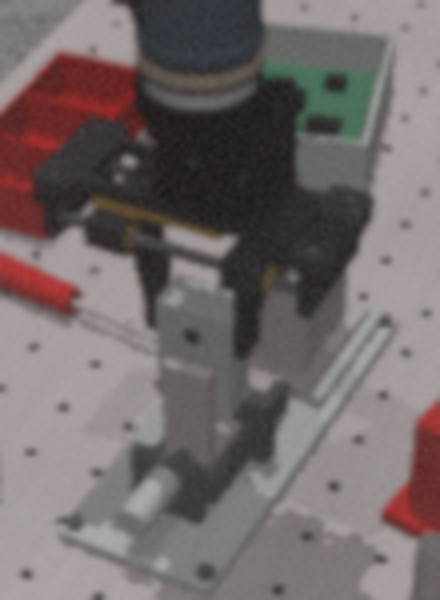

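The side view shows the tab pushed back by the block, with the tab's top edge from about (160,372) to (213,377) and the block upright behind it. I check the catch travel against projected tab corners.

```bash
python3 -c "
from h import *
def w(x,y,z): q=M.T@np.array([x,y])+O; return [q[0]/1e3,q[1]/1e3,z/1e3]
for c in (18,23,28):
    q=proj('side',[w(x,y+c,110) for x,y in[(16,78),(-16,78),(16,66),(-16,66)]]); print(c,((q-[200,90])*4).round(0).tolist())
q=proj('side',[w(x,94,z) for x in(-22.4,29.6) for z in(68.4,148.4)]);print('block front',((q-[200,90])*4).round(0).tolist())
im=cv2.imread('pics/raw_t4.png');cv2.imwrite('pics/z4.png',cv2.resize(im[165:235,220:310],None,fx=6,fy=6,interpolation=cv2.INTER_CUBIC))
"
```

```text
18 [[169.0, 355.0], [215.0, 370.0], [178.0, 344.0], [224.0, 359.0]]
23 [[166.0, 359.0], [211.0, 375.0], [175.0, 348.0], [220.0, 363.0]]
28 [[162.0, 364.0], [208.0, 379.0], [171.0, 353.0], [217.0, 368.0]]
block front [[226.0, 421.0], [226.0, 322.0], [153.0, 396.0], [150.0, 298.0]]
```

Request:
{"method": "carry_out", "body": {
  "series": [
    [0,0,0,0,0,-3,255],
    [0,0,0,0,0,-3,255],
    [0,0,0,4,0,-3,255],
    [0,0,0,8,0,-3,255],
    [0,0,0,12,0,-3,255],
    [0,0,0,15,0,-3,255],
    [0,0,0,15,0,-3,255]
  ]
}}

```text
time: 6.37
tool_pos: [0.6125, -0.0744, 0.0921]
tool_rot: [1.257, 1.165, -1.258]
contact_force: [0.2, -9.8, -2.3]
opening: 0.0517
```

```bash
python3 -c "
from h import *
st()"
```

```text
t 6.37 cradle [ 6.6 81.2] z 92.1 F [ 0.91700892 -9.71302651] -2.3 open 0.051697271266731494 [[0.007, 0.998, -0.069], [-0.008, -0.069, -0.998], [-1.0, 0.007, 0.007]]
```

Request:
{"method": "carry_out", "body": {
  "series": [
    [0,0,0,4,-2,0,255],
    [0,0,0,8,-2,0,255],
    [0,0,0,12,-2,0,255],
    [0,0,0,15,-2,0,255],
    [0,0,0,17,-2,0,255],
    [0,0,0,17,-2,0,255],
    [0,0,0,17,-2,0,255]
  ]
}}

```text
time: 6.95
tool_pos: [0.6111, -0.0745, 0.0755]
tool_rot: [1.258, 1.164, -1.257]
contact_force: [-0.0, -10.2, -0.6]
opening: 0.0516
```

```bash
python3 -c "
from h import *
st()"
```

```text
t 6.95 cradle [ 5.3 81.1] z 75.5 F [  0.70169381 -10.14477291] -0.6 open 0.05162435914289527 [[0.008, 0.998, -0.069], [-0.008, -0.069, -0.998], [-1.0, 0.009, 0.007]]
```

Request:
{"method": "carry_out", "body": {
  "series": [
    [0,0,0,1,0,0,255],
    [0,0,0,2,0,0,255],
    [0,0,0,2,0,2,255],
    [0,0,0,2,0,4,255],
    [0,0,0,2,0,6,255],
    [0,0,0,2,0,6,255],
    [0,0,0,2,0,6,255]
  ]
}}

```text
time: 7.53
tool_pos: [0.6109, -0.0776, 0.0737]
tool_rot: [1.263, 1.166, -1.256]
contact_force: [2.5, -4.6, 6.0]
opening: 0.0514
```

```bash
python3 -c "
from h import *
st()
snap('side','s5.png',(200,90,310,240),4)"
```

```text
t 7.53 cradle [ 5.2 77.9] z 73.7 F [ 2.7684241  -4.42309738] 6.0 open 0.05144336247456449 [[0.009, 0.997, -0.07], [-0.003, -0.07, -0.998], [-1.0, 0.009, 0.003]]
```

View pics/s5.png

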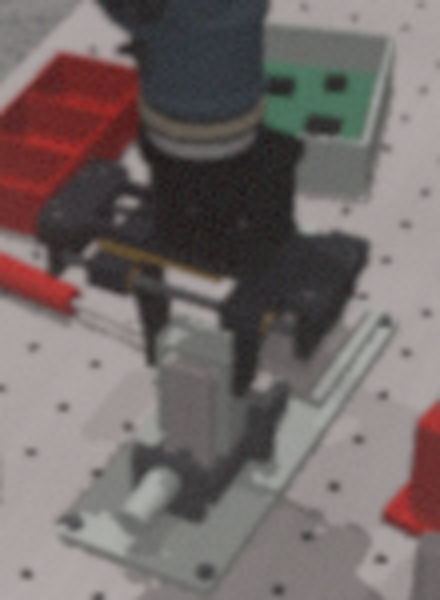

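The block sits between the tab and the bridge, its top just above the tab's top at (195,355), and it now rests on the bar (6 N up). Time to release.

Request:
{"method": "carry_out", "body": {
  "series": [
    [0,0,0,0,0,0,60],
    [0,0,0,0,0,0,0],
    [0,0,0,0,0,0,0],
    [0,0,0,0,0,0,0],
    [0,0,0,0,0,0,0],
    [0,0,0,0,0,0,0]
  ]
}}

```text
time: 8.08
tool_pos: [0.606, -0.0754, 0.0706]
tool_rot: [1.26, 1.178, -1.262]
contact_force: [0.2, -0.8, -0.3]
opening: 0.0822
```

Request:
{"method": "carry_out", "body": {
  "series": [
    [0,0,0,-10,0,0,0],
    [0,0,0,-40,0,0,0],
    [0,0,0,-80,0,0,0],
    [0,0,0,-110,0,0,0],
    [0,0,0,-110,0,0,0],
    [0,0,0,-110,0,0,0]
  ]
}}

```text
time: 8.58
tool_pos: [0.6085, -0.0764, 0.1843]
tool_rot: [1.262, 1.17, -1.257]
contact_force: [0.3, 0.2, 0.0]
opening: 0.0871
```

```bash
python3 -c "
from h import *
st()
w=M.T@np.array([0,-60])+O;print(w)
go(w[0],w[1],180,-4)
a=snap('side','s6.png');b=snap('top','t6.png')
f=lambda im,x0,y0,x1,y1,k:cv2.resize(im[y0:y1,x0:x1,::-1],None,fx=k,fy=k,interpolation=cv2.INTER_CUBIC)
A=f(a,200,90,310,240,4);B=f(b,220,165,310,235,4);can=np.zeros((600,810,3),np.uint8);can[:600,:440]=A;can[:280,445:805]=B;cv2.imwrite('pics/z6.png',can[:,:800])
"
```

```text
t 8.58 cradle [ 2.8 79. ] z 184.3 F [0.24609444 0.219421  ] 0.0 open 0.08706045371750219 [[0.005, 0.998, -0.07], [-0.002, -0.07, -0.998], [-1.0, 0.005, 0.001]]
[ 596.01461158 -214.85384302]
turn [-0.      0.0013 -0.0054] shift [  4.4  -2.8 139. ] at [608.5 -76.4 184.3]
```

View pics/z6.png

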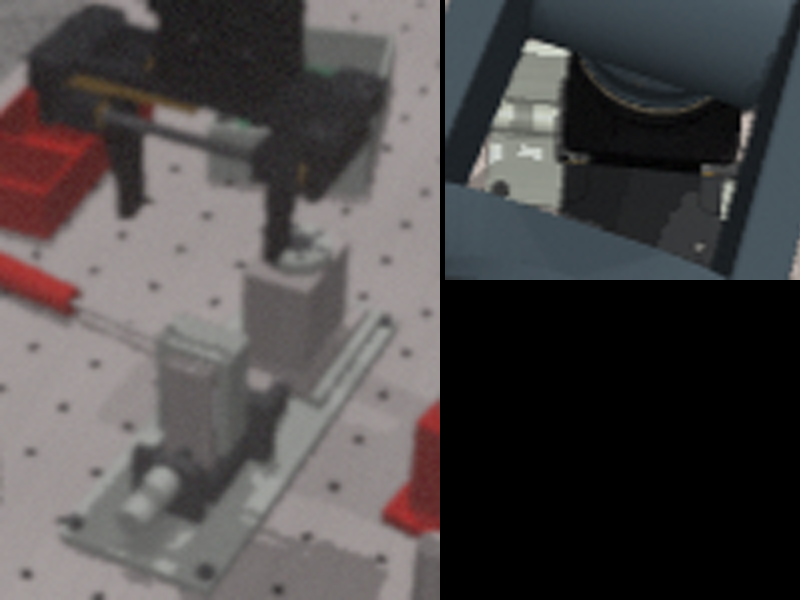

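The block now stands wedged by itself, upright against the tab at picture (200,360), and the catch is held back. I move on to the cell.

Request:
{"method": "carry_out", "body": {
  "series": [
    [0,0,0,0,0,35,0],
    [0,0,0,0,0,70,0],
    [0,0,0,0,0,105,0],
    [0,0,0,0,0,130,0],
    [0,0,0,0,-2,139,0],
    [0,0,0,0,-2,139,0],
    [0,0,0,0,-2,139,0]
  ]
}}

```text
time: 9.27
tool_pos: [0.5942, -0.2135, 0.1798]
tool_rot: [1.262, 1.179, -1.262]
contact_force: [0.6, -0.3, 1.1]
opening: 0.0864
```

```bash
python3 -c "
from h import *
st()
w=M.T@np.array([0,-60])+O
go(w[0],w[1],54,-4)"
```

```text
t 9.27 cradle [ -1.9 -58.8] z 179.8 F [ 0.59116383 -0.25924826] 1.1 open 0.0864229836848822 [[-0.003, 0.997, -0.071], [0.003, -0.071, -0.997], [-1.0, -0.003, -0.003]]
turn [-0.0012 -0.0025  0.003 ] shift [125.8   2.3   1.5] at [ 594.2 -213.5  179.8]
```

Request:
{"method": "carry_out", "body": {
  "series": [
    [0,0,0,35,1,1,0],
    [0,0,0,70,1,1,0],
    [0,0,0,95,1,1,0],
    [0,0,0,115,1,1,0],
    [0,0,0,126,1,1,0],
    [0,0,0,126,1,1,0],
    [0,0,0,126,1,1,0]
  ]
}}

```text
time: 9.85
tool_pos: [0.5964, -0.2142, 0.0551]
tool_rot: [1.26, 1.177, -1.26]
contact_force: [-0.6, -0.4, 0.7]
opening: 0.0871
```

Request:
{"method": "carry_out", "body": {
  "series": [
    [0,0,0,0,0,0,255],
    [0,0,0,0,0,0,255],
    [0,0,0,0,0,0,255],
    [0,0,0,0,0,0,255],
    [0,0,0,0,0,0,255],
    [0,0,0,0,0,0,255],
    [0,0,0,0,0,0,255],
    [0,0,0,0,0,0,255]
  ],
  "newtons": 50
}}

```text
time: 10.52
tool_pos: [0.5978, -0.2161, 0.0558]
tool_rot: [1.262, 1.172, -1.259]
contact_force: [2.6, 0.5, 1.5]
opening: 0.0494
```

```bash
python3 -c "
from h import *
st()"
```

```text
t 10.52 cradle [  1.8 -61.1] z 55.8 F [2.59090082 0.69707642] 1.5 open 0.049438423722462946 [[0.003, 0.998, -0.07], [-0.001, -0.07, -0.998], [-1.0, 0.003, 0.001]]
```

Gripped on about 50 mm. First a small lift as a test.

Request:
{"method": "carry_out", "body": {
  "series": [
    [0,0,0,-3,0,0,255],
    [0,0,0,-6,0,0,255],
    [0,0,0,-9,0,0,255],
    [0,0,0,-9,0,0,255],
    [0,0,0,-9,0,0,255]
  ]
}}

```text
time: 10.93
tool_pos: [0.5946, -0.215, 0.0637]
tool_rot: [1.259, 1.179, -1.263]
contact_force: [0.9, -0.1, -5.0]
opening: 0.0496
```

```bash
python3 -c "
from h import *
st()"
```

```text
t 10.93 cradle [ -1.4 -60.3] z 63.7 F [ 0.86715604 -0.07368377] -5.0 open 0.04961123107693814 [[-0.004, 0.998, -0.07], [0.001, -0.07, -0.998], [-1.0, -0.004, -0.001]]
```

Request:
{"method": "carry_out", "body": {
  "series": [
    [0,0,0,-20,0,0,255],
    [0,0,0,-45,0,0,255],
    [0,0,0,-75,0,0,255],
    [0,0,0,-105,0,0,255],
    [0,0,0,-130,0,0,255],
    [0,0,0,-145,0,0,255],
    [0,0,0,-155,0,0,255],
    [0,0,0,-155,0,0,255],
    [0,0,0,-155,0,0,255]
  ]
}}

```text
time: 11.68
tool_pos: [0.5952, -0.2152, 0.2185]
tool_rot: [1.26, 1.177, -1.262]
contact_force: [-0.8, 0.5, -6.0]
opening: 0.0502
```

```bash
python3 -c "
from h import *
st()
go(597,202,218,-1.2)
b=snap('top','t7.png');
a=snap('side','s7.png',(150,60,350,210),4)"
```

```text
t 11.68 cradle [ -0.8 -60.4] z 218.5 F [-0.79664171  0.41419448] -6.0 open 0.050221272805546495 [[-0.002, 0.998, -0.07], [0.001, -0.07, -0.998], [-1.0, -0.002, -0.001]]
turn [-0.0491 -0.0008  0.002 ] shift [   0.8  -27.4 -416.3] at [ 595.2 -215.2  218.5]
```

View pics/s7.png

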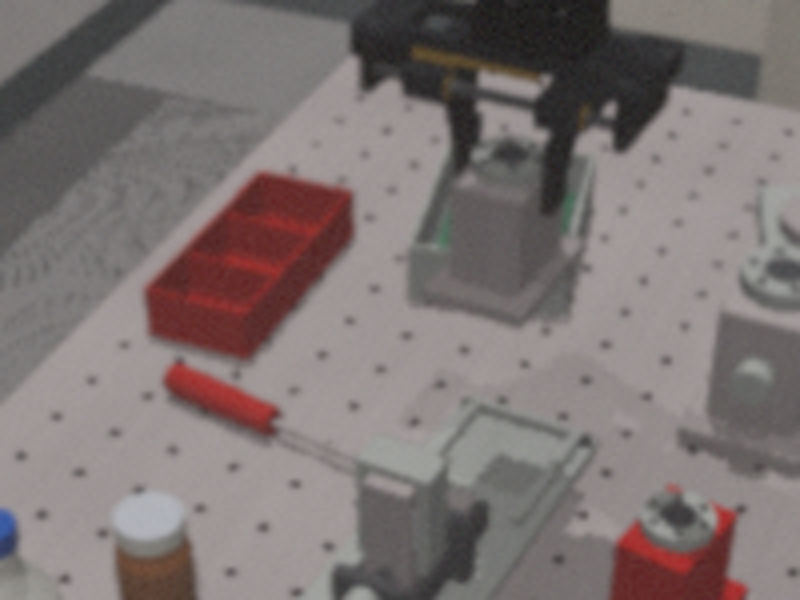

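The side view shows the cell hanging upright at (510,230), clear of the empty nest. The block is still wedged at (400,480).

Request:
{"method": "carry_out", "body": {
  "series": [
    [0,0,0,0,0,-10,255],
    [0,0,0,0,0,-30,255],
    [0,0,0,0,0,-55,255],
    [0,0,0,0,-5,-80,255],
    [0,0,0,0,-7,-105,255],
    [0,0,0,0,-8,-130,255],
    [0,0,0,0,-10,-155,255],
    [0,0,0,0,-12,-180,255],
    [0,0,0,0,-13,-200,255],
    [0,0,0,0,-14,-210,255]
  ]
}}

```text
time: 12.62
tool_pos: [0.5956, -0.0014, 0.218]
tool_rot: [1.259, 1.181, -1.26]
contact_force: [0.6, 0.0, -5.8]
opening: 0.0499
```

Request:
{"method": "carry_out", "body": {
  "series": [
    [-0.01,0,0,0,-1,-15,255],
    [-0.02,0,0,0,-2,-40,255],
    [-0.03,0,0,0,-4,-65,255],
    [-0.04,0,0,0,-6,-90,255],
    [-0.049,0,0,0,-8,-115,255],
    [-0.049,0,0,0,-10,-140,255],
    [-0.049,0,0,0,-11,-165,255],
    [-0.049,0,0,0,-13,-188,255],
    [-0.049,0,0,0,-13,-201,255],
    [-0.049,0,0,0,-13,-206,255]
  ]
}}

```text
time: 13.45
tool_pos: [0.5979, 0.2032, 0.2184]
tool_rot: [1.223, 1.201, -1.224]
contact_force: [0.1, 0.6, -5.6]
opening: 0.0495
```

Request:
{"method": "carry_out", "body": {
  "series": [
    [0,0,0,0,0,0,255],
    [0,0,0,0,0,0,255]
  ]
}}

```text
time: 13.62
tool_pos: [0.5983, 0.2001, 0.2188]
tool_rot: [1.223, 1.199, -1.226]
contact_force: [0.5, 0.4, -5.1]
opening: 0.0496
```

```bash
python3 -c "
from h import *
st()
go(597,202,53,-1.2)"
```

```text
t 13.62 cradle [-26.6 354.1] z 218.8 F [0.42311174 0.46356954] -5.1 open 0.04956684824556787 [[-0.001, 1.0, -0.021], [-0.002, -0.021, -1.0], [-1.0, -0.001, 0.002]]
turn [-0.      0.0016  0.0008] shift [165.8  -1.3  -2.1] at [598.3 200.1 218.8]
```

Request:
{"method": "carry_out", "body": {
  "series": [
    [0,0,0,15,0,0,255],
    [0,0,0,40,0,0,255],
    [0,0,0,65,0,-1,255],
    [0,0,0,90,0,-2,255],
    [0,0,0,115,0,-2,255],
    [0,0,0,135,0,-2,255],
    [0,0,0,150,0,-2,255],
    [0,0,0,158,0,-2,255],
    [0,0,0,160,0,-2,255],
    [0,0,0,160,0,-2,255]
  ]
}}

```text
time: 14.45
tool_pos: [0.5989, 0.2022, 0.0591]
tool_rot: [1.225, 1.199, -1.226]
contact_force: [-0.2, 0.2, -5.1]
opening: 0.0496
```

Request:
{"method": "carry_out", "body": {
  "series": [
    [0,0,0,2,0,0,255],
    [0,0,0,4,0,0,255],
    [0,0,0,6,0,0,255],
    [0,0,0,7,0,0,255],
    [0,0,0,8,0,0,255],
    [0,0,0,8,0,0,255],
    [0,0,0,8,0,0,255]
  ]
}}

```text
time: 15.03
tool_pos: [0.5984, 0.2033, 0.0513]
tool_rot: [1.225, 1.199, -1.225]
contact_force: [-0.6, 0.2, -5.9]
opening: 0.0496
```

```bash
python3 -c "
from h import *
st()"
```

```text
t 15.03 cradle [-26.7 357.3] z 51.3 F [-0.64344763  0.18641628] -5.9 open 0.049591819384636054 [[0.0, 1.0, -0.021], [-0.0, -0.021, -1.0], [-1.0, 0.0, 0.0]]
```

Request:
{"method": "carry_out", "body": {
  "series": [
    [0,0,0,1,0,0,255],
    [0,0,0,2,0,0,255],
    [0,0,0,3,0,0,255],
    [0,0,0,3.5,0,0,255],
    [0,0,0,3.5,0,0,255],
    [0,0,0,3.5,0,0,255]
  ]
}}

```text
time: 15.53
tool_pos: [0.5986, 0.2033, 0.0487]
tool_rot: [1.225, 1.199, -1.224]
contact_force: [-2.0, -0.1, 4.0]
opening: 0.0495
```

Request:
{"method": "carry_out", "body": {
  "series": [
    [0,0,0,0,0,0,80],
    [0,0,0,0,0,0,0],
    [0,0,0,0,0,0,0],
    [0,0,0,0,0,0,0],
    [0,0,0,0,0,0,0],
    [0,0,0,0,0,0,0]
  ]
}}

```text
time: 16.03
tool_pos: [0.5986, 0.2032, 0.0477]
tool_rot: [1.225, 1.199, -1.224]
contact_force: [0.1, -0.1, 0.4]
opening: 0.0814
```

Request:
{"method": "carry_out", "body": {
  "series": [
    [0,0,0,-15,0,0,0],
    [0,0,0,-45,0,0,0],
    [0,0,0,-85,0,0,0],
    [0,0,0,-125,0,0,0],
    [0,0,0,-160,0,0,0],
    [0,0,0,-165,0,0,0],
    [0,0,0,-165,0,0,0]
  ]
}}

```text
time: 16.62
tool_pos: [0.6007, 0.2036, 0.2164]
tool_rot: [1.229, 1.194, -1.218]
contact_force: [0.2, 0.6, -0.3]
opening: 0.087
```

```bash
python3 -c "
from h import *
st()
a=snap('side','s9.png',(130,90,330,345),2.3);b=snap('top','t9.png')
A=cv2.imread('pics/s9.png');B=cv2.resize(b[100:300,120:290,::-1],None,fx=1.95,fy=1.95);h=max(len(A),len(B));c=np.zeros((h,A.shape[1]+B.shape[1],3),np.uint8);c[:len(A),:A.shape[1]]=A;c[:len(B),A.shape[1]:]=B;cv2.imwrite('pics/z9.png',c);print(c.shape)"
```

```text
t 16.62 cradle [-24.5 357.8] z 216.4 F [0.19199505 0.58744498] -0.3 open 0.08704402999494855 [[0.008, 1.0, -0.021], [0.001, -0.021, -1.0], [-1.0, 0.008, -0.001]]
(586, 792, 3)
```

View pics/z9.png

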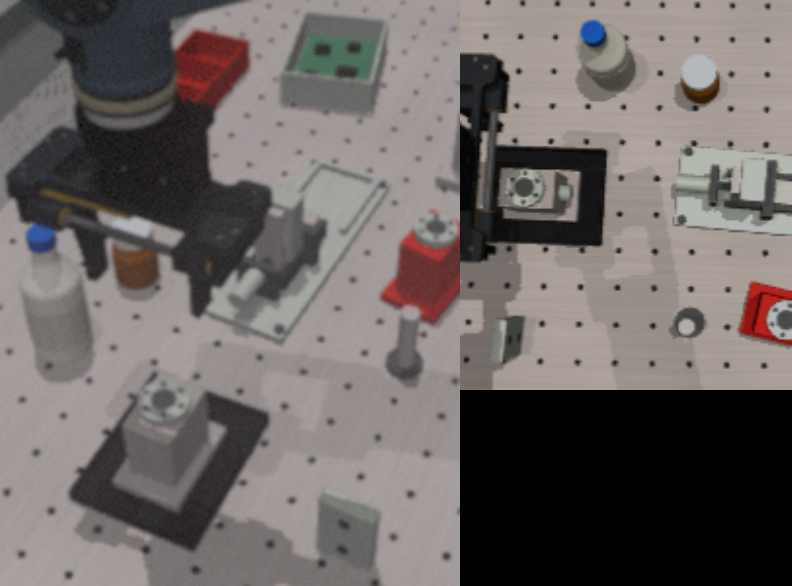

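The cell stands flat inside the tray: side view (165,440), and top view flange at (524,187). The block is still wedged at the bridge and the bystanders are where they were. One last number, then I hand in.

```bash
python3 -c "
from h import *
print('cell xy',plane('top',120+64/1.95,100+187/1.95,.095)*1000,'tray 597,202')
print(bot.hand_in())"
```

```text
cell xy [597.06586232 203.65963648  95.        ] tray 597,202
the job is handed in; nothing more can be done
None
```

The cell is in the black tray, the thick block is wedged behind the bridge, and I handed the job in at about 16.7 s of the 58 s allowed. No verdict came back, so the result rests on my own checks.

- **Wedge:** I pushed the catch back about 30 mm with the thick block and lowered the block onto the bar. The underside was at about 36 mm by tool height, with 6 N of support. After release the pictures showed the block upright, with the tab held back.
- **Cell:** It came free at about 5–6 N, which fits its weight, and was set down with contact force going from about -6 to +4 N. The final pictures show it upright and flat. Its flange measures (597, 204) mm against a tray centre of (597, 202) mm.
- **Bystanders and robot:** By eye, the thin block, post, jar and bottle were where they started in the final pictures. The screwdriver was last seen unmoved while I lifted the cell. The gripper was raised clear and the contact force was near zero.

**Disagreements:**
- The two cameras differed by about 5 mm on the blocks' y position.
- The side view put the held block about 6 mm in -x of where the tool reading had it, so I split the difference. That leaves it inside the ±25 mm limit.
- I did not measure the catch travel or the block's position after release. I judged them from the picture and from the block's 30 mm thickness.

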